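# Draw a panel from the slant rack and grip it in the vice

## Robot

A 6-joint arm with a two-finger parallel gripper is mounted at the origin on a cart in front of the work surface, level with it; the furniture and walls round the work are solid. World frame = base frame: x ahead of the robot, y to its left, z up, the work surface at z = 0. Lengths are in m, angles in rad, forces in N, time in s.
With the tool pointing down it reaches from about 0.35 to 0.975 m from the base axis. Payload 4.9 kg.
Tool frame: the origin (TCP) lies at the very end of the fingers, on their centre line; the grasp point (between the pads) lies 19 mm behind it; z points along the fingers, y is the line along which they close (so a half turn about z gives the same grasp; the last joint's range is limited). The gripper opens to 85 mm and grips with 20 to 120 N. Pads are 22 mm wide; open, the fingers measure 114 mm over their backs; the gripper's body (76 mm by 85 mm) begins 54 mm behind the grasp point. The pads swing forward as they close: fully open they stand 13 mm farther back than shut.
Start: joints at [1.176, 0.053, 1.613, -0, 1.476, -0.119], TCP at [0.17, 0.601, 0.231] pointing down, gripper open.
Joint ranges: [-3.01, 3.01], [-1.01, 2.22], [0.06, 2.58], [-1.02, 4.17], [0.09, 2.62], [-3.14, 3.14]. Speed limits (rad/s): [2.57, 2.57, 3.14, 3.14, 3.14, 3.14].

## Interface

Orientations are given as a unit quaternion [w, x, y, z].
In Python, from plant import * gives the robot as it stands.
- The arm moves only by the tool jog_arm, never from a script. Its argument "moves" is a list that holds one entry, the list of rows, each a list of 7 numbers: the finger opening in cm, from 0 to 8.54, then the shift along the tool's x, y, z in cm, then the turn, a rotation vector about the tool's x, y, z in rad. A call has 1 to 20 rows; each row shifts and turns the commanded pose from where the row before left it, along the tool's axes as they then stand; what a row does not reach is not made up. A row lasts 1/12 s, in which the tool goes at most 41.7 mm and 7.16 degrees, less where a joint would pass 70% of its speed; a pose out of reach is approached as far as the arm can. A call is refused whole if a number of a shift passes 4.17 or a number of a turn 0.125, either way. A call with a gripper value outside its range is refused whole. The fingers move at their own pace and stop on an object; the grip force is fixed at half the most. Time passes only in rows, so rows that do not move let the fingers close. It gives the time, the measured TCP pose, the force, the opening and the grip force at its end, in the units of the state.
- state(): the state, without advancing time (a new reading comes with each control period).
- grab_frame(name): name is "scene" or "top"; returns a dict with "color" (480x640x3 uint8, blue, green, red), "depth" (480x640 float32, m along the optical axis (not along the pixel's ray), 0 where there is no reading), "fx", "fy", "cx", "cy" (pixels), "R" (3x3) and "t" (3): a world point X has camera coordinates R X + t. Camera axes: x right, y down, z forward; pixel columns grow to the right and rows downward; lengths in m; the calibration is good to about 2 mm. A picture is of the moment at which its call begins.
- job_done(): hands the job in; it is judged then, once.
Trained networks look in a picture, given as the dict that the camera call returned (one of the last four; its "shot" number tells which), for a name from the list of things; names that differ only in an ending like _2 or _b are one class to them, and where a whole thing is asked for, a point or a joint stands for the part that bears it (a point fixed in the world has none). Each returns a list of dicts, best first, with "p" (0 to 1); they miss things now and then, are a little off and sometimes report something else, mostly with a low value. They report only what shows in the picture. A call takes as long as a camera call.
- recognise(name, picture): "rect" ([centre column, centre row, width, height] in pixels, round what is visible of it).
- regions_of(name, picture): "pixels" (480x640 bool, what is visible of it) and "rect" ([centre column, centre row, width, height] in pixels, round what is visible of it).
The state is a dict: "time": time; "joint_pos": joint angles; "joint_vel": joint speeds; "joint_efforts": joint torques, N m; "tool_pos": TCP position; "tool_rot": TCP orientation; "contact_force": force on the tool from outside, world axes, zero at the start; "ft_torque": the same for the moment, N m; "gripper_width": opening from 0.0 (shut) to 1.0 (fully open); "grasp_force": force on a finger pad.
Only numpy, scipy, OpenCV 4.12 (cv2) and the standard library are available. Lean on these libraries where they do the work, as an engineer would, in place of code of your own. Each camera call takes 0.05 s, during which the arm holds its last target. There are 200 camera calls.

## Task

The bare plywood panel has to have its top edge sanded. Draw it up out of its slot in the slanted rack, stand it on the two guide rods between the jaws of the blue vice, let go, and push the sliding jaw home so that the panel is gripped upright and central in the jaws. The two painted panels are drying: leave them where they are in the rack, and do not disturb the sanding block or the plane.

Things in the scene. Friction and masses are not known exactly. Their poses are not given: they have to be found in the camera images.
- bare_panel: square panel of bare pale plywood, 100 x 100 mm and 9 mm thick, 65 to 110 g, darker plies showing on its edges. Origin: middle of its foot edge. x: through the thickness, y: along its width, z: from the foot to the top edge. In the rack z leans 30 degrees towards the robot (rack -x). Either face may finally look to either jaw.
- green_panel: panel of the same size, painted green, standing in another slot of the rack, same axes; must stay there
- white_panel: panel of the same size, painted white, standing in another slot of the rack, same axes; must stay there
- rack: brown wooden rack fixed to the bench, 190 x 120 mm, 74 mm high. Origin: on the bench under its middle, z up. Two cheeks (|y| = 42 to 60 mm, open between) carry three pairs of facing grooves, 12 mm wide, 8 mm deep, 52 mm apart in x, leaning 30 degrees to -x. A panel leaves only along its own z; it sits about 50 mm deep. Faces of neighbours are 36 mm apart; which panel is where varies.
- vice: blue vice fixed to the bench, 200 x 100 mm. Origin: on the bench under its middle; x from the sliding to the fixed jaw, y along the jaws, z up. Jaws 100 mm long (|y| < 50 mm), 78 mm high, pale wood liners; fixed liner face at x = 39 mm. Two steel guide rods along x at y = -30 and 30 mm, tops at z = 26 mm: the panel's foot stands on them. Front bracket x = -109 to -91 mm, 34 mm high.
- vice_seat (a point): point on the fixed jaw's liner face (vice x = 39 mm), in the middle of the jaws, at the height of the rod tops (z = 26 mm); axes as the vice. Beware: a wall shelf hangs over the back of the bench, from world x = 0.58 m on, 0.45 m above the bench; carry the panel low enough for the wrist to pass under or in front of it
- vice_jaw (a joint): travel of the sliding jaw towards the fixed jaw in m: 0 is wide open (40 mm between the liners), the gap is 40 mm less the travel, so about 0.031 grips the 9 mm panel. Starts between 0 and 0.012. Runs stiffly (4 N of friction) and stays where it is left.
- jaw_pad (a point): middle of the outer face of the black rubber pad (60 mm wide, z = 39 to 73 mm) on the back of the sliding jaw, at vice x = -35 mm plus the jaw's travel, z = 56 mm; push here in vice +x to close the jaw. It moves with the jaw.
- sanding_block: dark foam sanding block, 112 x 66 x 28 mm, lying in front of the rack; leave it
- wood_plane: wooden plane, 57 x 225 x 72 mm, lying behind the work; leave it

How it is judged:
On the way, in this order (a step that is already met when the one before it is completed fails the run):
1. the bare panel has been drawn clear of the rack (height (world z) of bare_panel above 0.08 m), for 0.1 s.
2. the bare panel stands on the rods between the jaws, let go, with the jaw still open (z of bare_panel in the frame of vice_seat below 0.006 m and x of bare_panel in the frame of vice_seat between -0.042 and 0.002 m and angle between bare_panel's own z axis and vertical below 0.7 rad and contact force between the fingers and bare_panel below 0.1 N and value of joint vice_jaw below 0.027 m), for 0.1 s.
At the end, for the whole second after the job is handed in: The bare panel stands on the guide rods (within 5 mm), upright and square to the jaws within 4 degrees, central within 20 mm, jaw gap at most 11.5 mm, at rest and let go; painted panels still in their slots (within 12 mm), sanding block and plane within 20 mm of where they were (z of bare_panel in the frame of vice_seat between -0.004 and 0.005 m and y of bare_panel in the frame of vice_seat between -0.02 and 0.02 m and x of bare_panel in the frame of vice_seat between -0.012 and 0 m and angle between bare_panel's own z axis and vertical below 0.07 rad and angle between the x axis of bare_panel and the x axis of vice, either way round below 0.07 rad and value of joint vice_jaw above 0.0285 m and linear speed of bare_panel below 0.02 m/s and distance of each of green_panel, white_panel from where it was at the start of the episode below 0.012 m and distance of each of sanding_block, wood_plane from where it was at the start of the episode below 0.02 m); the robot touches nothing.
It fails at once if a painted panel is pulled or knocked out of its place (distance of any of green_panel, white_panel from where it was at the start of the episode above 0.015 m).
It fails at once if the sanding block or the plane is knocked away (distance of any of sanding_block, wood_plane from where it was at the start of the episode above 0.03 m).
It also fails if it takes over 58 s, if anything falls off the work surface, if the arm or the gripper's body presses on something with over 40 N, if the wrist force passes 120 N, or if a joint passes its speed limit or range.

## Working session

There is one attempt and no reset: what is moved stays moved. The work goes in short steps, Python scripts to look and compute and a tool call to move; the robot and the scene stay as the last step left them, time stands still between calls to the robot, and variables do not carry over. Pictures are saved under pics/ and viewed, at most 10 in all, crops included, and the job is handed in when it is done.

Besides the shell and the picture viewer there is one more tool, called after "Request:" by a JSON object that holds its "method" and its "body". jog_arm: Moves the arm, as the interface text tells. Its arguments: {"type":"object","properties":{"moves":{"type":"array"}},"required":["moves"]}

```bash
ls; mkdir -p pics; cat > h.py <<'E'
from plant import *
import numpy as np, cv2
from scipy.spatial.transform import Rotation as Ro
def cloud(f):
    d=f["depth"]; v,u=np.mgrid[:480,:640]
    c=np.stack([(u-f["cx"])/f["fx"]*d,(v-f["cy"])/f["fy"]*d,d],-1)
    return (c-np.array(f["t"]))@np.array(f["R"])
E
python3 - <<'E'
from h import *
import pickle
for n in("scene","top"):
    f=grab_frame(n); cv2.imwrite(f"pics/{n}0.png",f["color"])
    P=cloud(f)
    print(n,"cam at",-np.array(f["R"]).T@f["t"])
    m={}
    for k in("bare_panel","green_panel","white_panel","rack","vice","sanding_block","wood_plane","jaw_pad"):
        r=regions_of(k,f)
        if r:
            M=r[0]["pixels"]&(f["depth"]>0); m[k]=r[0]["pixels"]
            q=P[M]
            print(k,round(r[0]["p"],2),np.round(r[0]["rect"]),M.sum(),np.round(np.percentile(q,[2,50,98],axis=0),3).tolist() if len(q) else 0)
    pickle.dump((f,m),open(n+"0.pkl","wb"))
print(state())
E
```

```text
pics
scene cam at [-0.12020144 -0.55420016  0.80519058]
bare_panel 0.73 [396. 234.  60.  24.] 923 [[0.551, -0.446, 0.023], [0.566, -0.399, 0.084], [0.6, -0.354, 0.109]]
green_panel 0.69 [388. 267.  85. 100.] 3198 [[0.457, -0.465, 0.003], [0.493, -0.408, 0.019], [0.602, -0.345, 0.074]]
white_panel 0.88 [388. 255.  58.  26.] 928 [[0.499, -0.452, 0.021], [0.512, -0.404, 0.087], [0.55, -0.358, 0.109]]
rack 0.91 [387. 270.  84.  87.] 2904 [[0.458, -0.464, 0.005], [0.492, -0.408, 0.019], [0.601, -0.345, 0.073]]
vice 0.64 [256. 263.  90. 114.] 6303 [[0.362, -0.23, 0.002], [0.444, -0.185, 0.036], [0.536, -0.126, 0.079]]
sanding_block 0.84 [325. 358.  78.  68.] 3089 [[0.3, -0.416, 0.004], [0.33, -0.364, 0.027], [0.371, -0.307, 0.03]]
wood_plane 0.61 [351. 193. 114.  45.] 4099 [[0.658, -0.379, 0.001], [0.68, -0.284, 0.051], [0.726, -0.168, 0.073]]
jaw_pad 0.91 [256. 257.  60.  49.] 2030 [[0.436, -0.227, 0.02], [0.446, -0.184, 0.066], [0.474, -0.131, 0.08]]
top cam at [ 0.34306706 -0.29809419  1.11011671]
bare_panel 0.62 [382. 192.  64.  23.] 1151 [[0.553, -0.446, 0.029], [0.576, -0.4, 0.084], 
[... 826 characters left out ...]
9, 'joint_pos': array([ 1.17599523e+00,  5.26846511e-02,  1.61288036e+00, -3.32898080e-05,
        1.47598626e+00, -1.18974243e-01]), 'joint_vel': array([-0.00155878,  0.0010336 ,  0.00036513, -0.00115821,  0.00047664,
       -0.00054842]), 'joint_efforts': array([ 4.63027504e-05, -3.93661666e+01, -3.70480764e+01, -1.51052986e-04,
        1.09559667e-04, -5.45576810e-06]), 'tool_pos': array([0.17020431, 0.60137016, 0.23132485]), 'tool_rot': array([2.12828862e-05, 1.37475096e-01, 9.90505223e-01, 1.57999349e-05]), 'contact_force': array([-0.32941918,  0.0516552 ,  0.22476013]), 'ft_torque': array([ 0.04738369, -0.00581489,  0.01010016]), 'grasp_force': 0.0, 'gripper_width': 1.0002949436946185}
```

```bash
python3 - <<'E'
from h import *
import pickle
ims=[]
for n in("scene","top"):
    f,m=pickle.load(open(n+"0.pkl","rb")); P=cloud(f)
    c=f["color"][120:360,190:460]; ims.append(cv2.resize(c,None,fx=1.45,fy=1.45,interpolation=cv2.INTER_CUBIC))
    d=f["depth"]
    for k in("bare_panel","white_panel","green_panel"):
        q=P[m[k]&(d>0)]; q=q[q[:,2]>0.05]
        # plane fit after removing edge: RANSAC-ish via normal dominated face
        best=None; rng=np.random.default_rng(0)
        for _ in range(400):
            a=q[rng.choice(len(q),3,0)]; nn=np.cross(a[1]-a[0],a[2]-a[0]); L=np.linalg.norm(nn)
            if L<1e-5: continue
            nn/=L
            I=abs((q-a[0])@nn)<0.0015
            if abs(nn[0])>.7 and (best is None or I.sum()>best.sum()): best=I
        Q=q[best]; c0=Q.mean(0); nn=np.linalg.svd(Q-c0)[2][2]; nn*=np.sign(nn[0])
        top=q[q[:,2]>np.percentile(q[:,2],98)-0.004]
        print(n,k,"n",np.round(nn,3),"lean",np.degrees(np.arcsin(nn[2])).round(1),"yaw",np.degrees(np.arctan2(nn[1],nn[0])).round(2),"c",c0.round(4),len(Q),len(q),"y",np.percentile(Q[:,1],[1,99]).round(4),"top",top.mean(0).round(4),top.max(0).round(4),top.min(0).round(4))
    # vice
    q=P[(d>0)]; q=q[(q[:,0]>.34)&(q[:,0]<.58)&(q[:,1]>-.26)&(q[:,1]<-.1)]
    t=q[(q[:,2]>.072)&(q[:,2]<.09)]
    import cv2 as cv
    for nm,s in(("slide",t[t[:,0]<.488]),("fixed",t[t[:,0]>.488])):
        if len(s)>20: print(nm,len(s),cv.minAreaRect((s[:,:2]*1000).astype(np.float32)),np.median(s[:,2]),np.percentile(s,[1,99],axis=0).round(4).tolist())
    h=np.histogram(t[:,0],bins=np.arange(.42,.58,.004)); print(list(zip(h[1].round(3),h[0])))
cv2.imwrite("pics/a.png",np.hstack(ims))
E
```

```text
scene bare_panel n [0.871 0.08  0.485] lean 29.0 yaw 5.24 c [ 0.5662 -0.3999  0.0827] 530 729 y [-0.4479 -0.3522] top [ 0.5576 -0.4018  0.107 ] [ 0.5654 -0.3518  0.11  ] [ 0.5486 -0.4484  0.105 ]
scene white_panel n [0.867 0.081 0.491] lean 29.4 yaw 5.36 c [ 0.5141 -0.4048  0.0831] 494 741 y [-0.4527 -0.3564] top [ 0.5059 -0.4042  0.1071] [ 0.5149 -0.3559  0.1118] [ 0.4966 -0.4538  0.1052]
scene green_panel n [ 0.694  0.063 -0.718] lean -45.9 yaw 5.17 c [ 0.5034 -0.4115  0.0651] 109 1115 y [-0.4645 -0.346 ] top [ 0.468  -0.4056  0.108 ] [ 0.5132 -0.3606  0.1104] [ 0.4528 -0.4585  0.1055]
slide 862 ((457.58819580078125, -177.25379943847656), (37.0528678894043, 99.82276153564453), 2.3391785621643066) 0.07730977844504225 [[0.4407, -0.2265, 0.0722], [0.475, -0.1292, 0.0807]]
fixed 808 ((521.9472045898438, -174.69265747070312), (36.72520065307617, 101.9041519165039), 2.9479005336761475) 0.07740143647647144 [[0.5042, -0.225, 0.0723], [0.5389, -0.127, 0.0805]]
[(np.float64(0.42), np.int64(0)), (np.float64(0.424), np.int64(0)), (np.float64(0.428), np.int64(0)), (np.float64(0.432), np.int64(0
[... 2816 characters left out ...]
nt64(0)), (np.float64(0.496), np.int64(0)), (np.float64(0.5), np.int64(2)), (np.float64(0.504), np.int64(97)), (np.float64(0.508), np.int64(121)), (np.float64(0.512), np.int64(151)), (np.float64(0.516), np.int64(127)), (np.float64(0.52), np.int64(119)), (np.float64(0.524), np.int64(146)), (np.float64(0.528), np.int64(135)), (np.float64(0.532), np.int64(121)), (np.float64(0.536), np.int64(95)), (np.float64(0.54), np.int64(0)), (np.float64(0.544), np.int64(0)), (np.float64(0.548), np.int64(0)), (np.float64(0.552), np.int64(0)), (np.float64(0.556), np.int64(0)), (np.float64(0.56), np.int64(0)), (np.float64(0.564), np.int64(0)), (np.float64(0.568), np.int64(0)), (np.float64(0.572), np.int64(0))]
```

View pics/a.png

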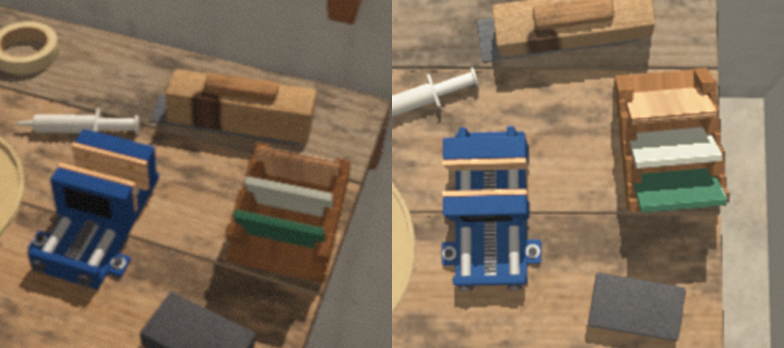

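```bash
cat >> h.py <<'E'
a=np.radians(5.4)
n=np.array([.866*np.cos(a),.866*np.sin(a),.5]); pz=np.array([-.5*np.cos(a),-.5*np.sin(a),.866])
def frame(y,z):
    return np.stack([np.cross(y,z),y,z],1)
RR=frame(n,-pz)
def yawtilt(yaw,tilt):  # tool y along yaw azimuth (tilted), z down/forward
    y,t=np.radians([yaw,tilt]); h=np.array([np.cos(y),np.sin(y),0]); u=np.array([0,0,1.])
    return frame(np.cos(t)*h+np.sin(t)*u, np.sin(t)*h-np.cos(t)*u)
def cur():
    s=state(); q=s["tool_rot"]; return np.array(s["tool_pos"]),Ro.from_quat([q[1],q[2],q[3],q[0]]).as_matrix(),s
def plan(p0,R0,wps):
    """wps: list of (pos or None, R or None); pure translation, then pure rotation"""
    for p,R in wps:
        if p is not None:
            d=R0.T@(np.array(p)-p0)*100; k=int(np.ceil(np.linalg.norm(d)/3.9)); p0=np.array(p)
            print("T total cm",d.round(3),"rows",k,"each",(d/max(k,1)).round(3))
        if R is not None:
            r=Ro.from_matrix(R0.T@R).as_rotvec(); k=int(np.ceil(np.linalg.norm(r)/.115)); R0=R
            print("R total",r.round(4),"rows",k,"each",(r/max(k,1)).round(4))
E
python3 - <<'E'
from h import *
p,R,s=cur()
T=np.array([0.5566,-0.4007,0.108])
plan(p,R,[((.40,.25,.28),RR),(T+.08*pz,None),(T-.034*pz,None)])
print((T+.08*pz),T-.034*pz,RR)
E
```

```text
T total cm [-31.68  -27.55   -4.867] rows 11 each [-2.88  -2.505 -0.442]
R total [-0.4585 -0.314   1.1718] rows 12 each [-0.0382 -0.0262  0.0976]
T total cm [-66.252  -0.402  11.629] rows 18 each [-3.681 -0.022  0.646]
T total cm [-0.     0.    11.399] rows 3 each [-0.   0.   3.8]
[ 0.51677752 -0.40446433  0.17728   ] [ 0.57352455 -0.39910016  0.078556  ] [[-0.09410417  0.86215666  0.49778098]
 [ 0.99551816  0.0814978   0.04705416]
 [ 0.          0.5        -0.866     ]]
```

Request:
{"method": "jog_arm", "body": {"moves": [[[2.6, -2.88, -2.5, -0.44, 0, 0, 0], [2.6, -2.88, -2.5, -0.44, 0, 0, 0], [2.6, -2.88, -2.5, -0.44, 0, 0, 0], [2.6, -2.88, -2.5, -0.44, 0, 0, 0], [2.6, -2.88, -2.5, -0.44, 0, 0, 0], [2.6, -2.88, -2.5, -0.44, 0, 0, 0], [2.6, -2.88, -2.5, -0.44, 0, 0, 0], [2.6, -2.88, -2.5, -0.44, 0, 0, 0], [2.6, -2.88, -2.5, -0.44, 0, 0, 0], [2.6, -2.88, -2.5, -0.44, 0, 0, 0], [2.6, -2.88, -2.5, -0.44, 0, 0, 0], [2.6, 0, 0, 0, 0, 0, 0]]]}}

```text
time: 1.9
tool_pos: [0.4033, 0.2461, 0.281]
tool_rot: [0.002, 0.141, 0.99, -0.0]
contact_force: [0.4, 0.1, 0.4]
gripper_width: 0.305
grasp_force: 0.0
```

Request:
{"method": "jog_arm", "body": {"moves": [[[2.6, 0, 0, 0, -0.038, -0.026, 0.098], [2.6, 0, 0, 0, -0.038, -0.026, 0.098], [2.6, 0, 0, 0, -0.038, -0.026, 0.098], [2.6, 0, 0, 0, -0.038, -0.026, 0.098], [2.6, 0, 0, 0, -0.038, -0.026, 0.098], [2.6, 0, 0, 0, -0.038, -0.026, 0.098], [2.6, 0, 0, 0, -0.038, -0.026, 0.098], [2.6, 0, 0, 0, -0.038, -0.026, 0.098], [2.6, 0, 0, 0, -0.038, -0.026, 0.098], [2.6, 0, 0, 0, -0.038, -0.026, 0.098], [2.6, 0, 0, 0, -0.038, -0.026, 0.098], [2.6, 0, 0, 0, -0.038, -0.026, 0.098], [2.6, 0, 0, 0, 0, 0, 0]]]}}

```text
time: 2.98
tool_pos: [0.3988, 0.2513, 0.2788]
tool_rot: [0.173, 0.652, 0.714, 0.19]
contact_force: [-0.7, -0.3, -0.7]
gripper_width: 0.309
grasp_force: 0.0
```

```bash
python3 - <<'E'
from h import *
p,R,s=cur()
print(p,s["joint_pos"].round(3),s["gripper_width"],s["contact_force"])
T=np.array([0.5566,-0.4007,0.108])
plan(p,R,[(None,RR),(T+.08*pz,None),(T-.034*pz,None)])
E
```

```text
[0.39878677 0.25126368 0.27880913] [ 0.529 -0.687  2.177 -0.228  1.182  0.474] 0.30867084614149615 [-0.68549776 -0.30036439 -0.74806521]
R total [-0.0036 -0.     -0.0034] rows 1 each [-0.0036 -0.     -0.0034]
T total cm [-66.389  -0.248  11.58 ] rows 18 each [-3.688 -0.014  0.643]
T total cm [-0.     0.    11.399] rows 3 each [-0.   0.   3.8]
```

Request:
{"method": "jog_arm", "body": {"moves": [[[2.6, -3.69, -0.015, 0.64, 0, 0, 0], [2.6, -3.69, -0.015, 0.64, 0, 0, 0], [2.6, -3.69, -0.015, 0.64, 0, 0, 0], [2.6, -3.69, -0.015, 0.64, 0, 0, 0], [2.6, -3.69, -0.015, 0.64, 0, 0, 0], [2.6, -3.69, -0.015, 0.64, 0, 0, 0], [2.6, -3.69, -0.015, 0.64, 0, 0, 0], [2.6, -3.69, -0.015, 0.64, 0, 0, 0], [2.6, -3.69, -0.015, 0.64, 0, 0, 0], [2.6, -3.69, -0.015, 0.64, 0, 0, 0], [2.6, -3.69, -0.015, 0.64, 0, 0, 0], [2.6, -3.69, -0.015, 0.64, 0, 0, 0], [2.6, -3.69, -0.015, 0.64, 0, 0, 0], [2.6, -3.69, -0.015, 0.64, 0, 0, 0], [2.6, -3.69, -0.015, 0.64, 0, 0, 0], [2.6, -3.69, -0.015, 0.64, 0, 0, 0], [2.6, -3.69, -0.015, 0.64, 0, 0, 0], [2.6, -3.69, -0.015, 0.64, 0, 0, 0], [2.6, 0, 0, 0, 0, 0, 0], [2.6, 0, 0, 0, 0, 0, 0]]]}}

```text
time: 4.65
tool_pos: [0.5147, -0.4075, 0.1761]
tool_rot: [0.172, 0.652, 0.713, 0.191]
contact_force: [-0.2, 0.3, 0.3]
gripper_width: 0.307
grasp_force: 0.0
```

```bash
python3 - <<'E'
from h import *
p,R,s=cur()
print(p,s["joint_pos"].round(3),s["gripper_width"],s["contact_force"])
T=np.array([0.5566,-0.4007,0.108])
plan(p,R,[(None,RR),(T+.08*pz,None),(T-.034*pz,None)])
E
```

```text
[ 0.51467636 -0.4074688   0.17610479] [-0.973 -0.015  1.84   0.509  1.105 -1.246] 0.30702180768243464 [-0.18322366  0.28056752  0.32950922]
R total [-0.004  -0.0011 -0.0045] rows 1 each [-0.004  -0.0011 -0.0045]
T total cm [0.279 0.264 0.017] rows 1 each [0.279 0.264 0.017]
T total cm [-0.     0.    11.399] rows 3 each [-0.   0.   3.8]
```

Correct laterally, then descend slowly along the panel and close.

Request:
{"method": "jog_arm", "body": {"moves": [[[2.6, 0.28, 0.26, 0.02, -0.004, -0.001, -0.0045], [2.6, 0, 0, 0, 0, 0, 0], [2.6, 0, 0, 1.9, 0, 0, 0], [2.6, 0, 0, 1.9, 0, 0, 0], [2.6, 0, 0, 1.9, 0, 0, 0], [2.6, 0, 0, 1.9, 0, 0, 0], [2.6, 0, 0, 1.9, 0, 0, 0], [2.6, 0, 0, 1.9, 0, 0, 0], [2.6, 0, 0, 0, 0, 0, 0], [2.6, 0, 0, 0, 0, 0, 0]]]}}

```text
time: 5.48
tool_pos: [0.5765, -0.3965, 0.0833]
tool_rot: [0.177, 0.648, 0.715, 0.192]
contact_force: [4.3, 1.2, 2.7]
gripper_width: 0.307
grasp_force: 0.0
```

```bash
python3 - <<'E'
from h import *
p,R,s=cur()
print(p,s["gripper_width"],s["contact_force"])
T=np.array([0.5566,-0.4007,0.108])
plan(p,R,[(None,RR),(T-.034*pz,None)])
ims=[]
for k in("scene","top"):
    f=grab_frame(k); ims.append(cv2.resize(f["color"][150:300,310:460],None,fx=2.6,fy=2.6,interpolation=cv2.INTER_CUBIC))
cv2.imwrite("pics/b.png",np.hstack(ims))
E
```

```text
[ 0.57654859 -0.39647027  0.0832808 ] 0.3066738860965849 [4.30870887 1.22472819 2.73039709]
R total [0.0057 0.0027 0.0041] rows 1 each [0.0057 0.0027 0.0041]
T total cm [-0.233 -0.518  0.246] rows 1 each [-0.233 -0.518  0.246]
```

View pics/b.png

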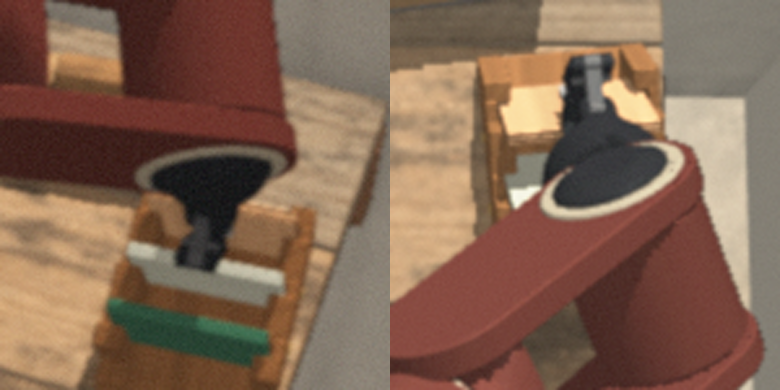

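Request:
{"method": "jog_arm", "body": {"moves": [[[2.6, -0.1, -0.25, 0, 0, 0, 0], [2.6, -0.1, -0.25, 0.2, 0.005, 0.002, 0.004], [2.6, 0, 0, 0, 0, 0, 0], [2.6, 0, 0, 0, 0, 0, 0], [2.6, 0, 0, 0, 0, 0, 0], [2.6, 0, 0, 0, 0, 0, 0]]]}}

```text
time: 6.08
tool_pos: [0.5757, -0.4019, 0.0839]
tool_rot: [0.18, 0.65, 0.713, 0.191]
contact_force: [10.3, -0.5, 8.7]
gripper_width: 0.304
grasp_force: 0.0
```

```bash
python3 - <<'E'
from h import *
p,R,s=cur()
print(p,s["gripper_width"],s["contact_force"])
T=np.array([0.5566,-0.4007,0.108])
plan(p,R,[(None,RR),(T-.034*pz,None)])
f=grab_frame("top");P=cloud(f);d=f["depth"]
for k in("bare_panel","white_panel","green_panel"):
    r=regions_of(k,f)
    if r:
        q=P[r[0]["pixels"]&(d>0)]; q=q[(q[:,2]>.06)&(q[:,2]<.115)]; print(k,r[0]["p"],len(q),np.median(q@n)," was ")
import pickle
f,m=pickle.load(open("top0.pkl","rb"));P=cloud(f);d=f["depth"]
for k in m: q=P[m[k]&(d>0)]; q=q[(q[:,2]>.06)&(q[:,2]<.115)]; print(k,np.median(q@n)) if 'panel' in k else 0
print(p@n, T@n)
E
```

```text
[ 0.57566225 -0.40191538  0.08385962] 0.30436122729556386 [10.33821225 -0.453655    8.67143439]
R total [0.0071 0.0081 0.0012] rows 1 each [0.0071 0.0081 0.0012]
T total cm [ 0.3   -0.427  0.366] rows 1 each [ 0.3   -0.427  0.366]
bare_panel 0.93 456 0.5055170180927715  was 
white_panel 0.68 1195 0.6126870472651548  was 
green_panel 0.24 1135 0.4185810820170806  was 
bare_panel 0.5054045408456898
green_panel 0.4153624934131547
white_panel 0.46039068911074277
0.5054856321470691 0.5012202295122653
```

Request:
{"method": "jog_arm", "body": {"moves": [[[2.0, 0, 0, -0.3, 0, 0, 0], [1.9, 0, 0, 0, 0, 0, 0], [1.9, 0, 0, 0, 0, 0, 0]]]}}

```text
time: 6.53
tool_pos: [0.5714, -0.4007, 0.0833]
tool_rot: [0.176, 0.65, 0.714, 0.191]
contact_force: [2.7, 1.9, 9.6]
gripper_width: 0.22
grasp_force: 0.0
```

```bash
python3 - <<'E'
from h import *
p,R,s=cur()
print(p,s["gripper_width"],s["contact_force"],s["ft_torque"])
T=np.array([0.5566,-0.4007,0.108])
print("depth",(T-p)@pz,p@n)
plan(p,R,[(None,RR),(T-.034*pz,None)])
E
```

```text
[ 0.57142288 -0.40065047  0.08329782] 0.22028030695387857 [2.66286844 1.94500727 9.56774379] [ 0.25293425 -0.17992733  0.00474078]
depth 0.028772967903094644 0.501652823588964
R total [0.0012 0.0034 0.0001] rows 1 each [0.0012 0.0034 0.0001]
T total cm [ 0.135 -0.043  0.523] rows 1 each [ 0.135 -0.043  0.523]
```

Request:
{"method": "jog_arm", "body": {"moves": [[[1.8, 0.1, 0, -0.2, 0, 0, 0], [0.3, 0, 0, 0, 0, 0, 0], [0.3, 0, 0, 0, 0, 0, 0], [0.3, 0, 0, 0, 0, 0, 0], [0.3, 0, 0, 0, 0, 0, 0], [0.3, 0, 0, 0, 0, 0, 0], [0.3, 0, 0, 0, 0, 0, 0]]]}}

```text
time: 7.12
tool_pos: [0.5698, -0.399, 0.0829]
tool_rot: [0.174, 0.651, 0.714, 0.191]
contact_force: [2.8, 1.8, 7.5]
gripper_width: 0.091
grasp_force: 61.2
```

```bash
python3 - <<'E'
from h import *
p,R,s=cur()
print(p,s["gripper_width"],s["grasp_force"],s["contact_force"],s["ft_torque"])
T=np.array([0.5566,-0.4007,0.108])
print("depth",(T-p)@pz,p@n)
plan(p,R,[(None,RR),(T-.034*pz,None)])
E
```

```text
[ 0.56980366 -0.39901797  0.08290135] 0.0912941148929575 61.18436336517334 [2.76385256 1.75874744 7.47366176] [ 0.29463945 -1.17772559  0.2077517 ]
depth 0.028387103188908042 0.5001916084121176
R total [ 0.0001  0.0009 -0.002 ] rows 1 each [ 0.0001  0.0009 -0.002 ]
T total cm [-0.043  0.103  0.561] rows 1 each [-0.043  0.103  0.561]
```

Request:
{"method": "jog_arm", "body": {"moves": [[[0.3, 0, 0, -0.5, 0, 0, 0], [0.3, 0, 0, -0.8, 0, 0, 0], [0.3, 0, 0, -0.8, 0, 0, 0], [0.3, 0, 0, -0.8, 0, 0, 0], [0.3, 0, 0, -0.8, 0, 0, 0], [0.3, 0, 0, -0.8, 0, 0, 0], [0.3, 0, 0, -0.8, 0, 0, 0], [0.3, 0, 0, -0.8, 0, 0, 0]]]}}

```text
time: 7.78
tool_pos: [0.539, -0.4008, 0.1337]
tool_rot: [0.173, 0.651, 0.714, 0.192]
contact_force: [8.2, 0.7, -1.6]
gripper_width: 0.093
grasp_force: 60.0
```

Request:
{"method": "jog_arm", "body": {"moves": [[[0.3, 0, 0, -1, 0, 0, 0], [0.3, 0, 0, -1, 0, 0, 0], [0.3, 0, 0, -1, 0, 0, 0], [0.3, 0, 0, -1, 0, 0, 0], [0.3, 0, 0, -1, 0, 0, 0], [0.3, 0, 0, -1, 0, 0, 0], [0.3, 0, 0, 0, 0, 0, 0], [0.3, 0, 0, 0, 0, 0, 0]]]}}

```text
time: 8.45
tool_pos: [0.5082, -0.4055, 0.1862]
tool_rot: [0.173, 0.652, 0.714, 0.19]
contact_force: [0.0, 0.5, -0.2]
gripper_width: 0.094
grasp_force: 60.5
```

```bash
python3 - <<'E'
from h import *
p,R,s=cur()
print(p,s["gripper_width"],s["grasp_force"],s["contact_force"],s["ft_torque"])
import pickle
ims=[]
for k in("scene","top"):
    f=grab_frame(k); ims.append(cv2.resize(f["color"][110:350,210:460],None,fx=1.55,fy=1.55,interpolation=cv2.INTER_CUBIC)); pickle.dump(f,open(k+"1.pkl","wb"))
cv2.imwrite("pics/c.png",np.hstack(ims))
E
```

```text
[ 0.50824518 -0.40550199  0.1862075 ] 0.09353282848152608 60.4548704624176 [ 0.04331949  0.54596477 -0.20583753] [-0.00891517  0.36601434 -0.00247891]
```

View pics/c.png

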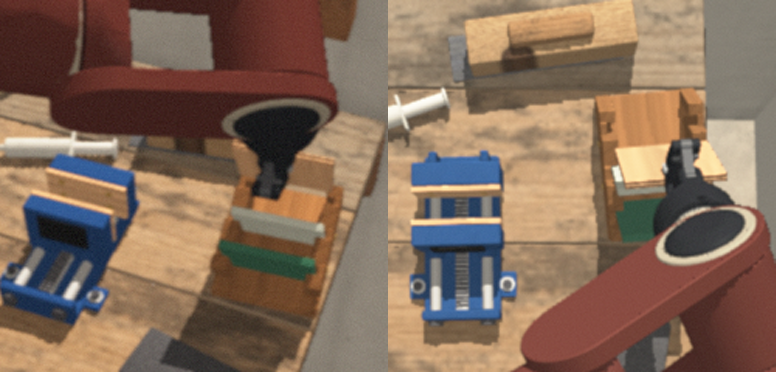

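```bash
python3 - <<'E'
from h import *
p,R,s=cur()
RV=yawtilt(1.8,0)
plan(p,R,[((.48,-.38,.25),RV),((.4935,-.1767,.205),None)])
E
```

```text
T total cm [ 2.742  0.991 -6.94 ] rows 2 each [ 1.371  0.496 -3.47 ]
R total [ 0.5186 -0.0179  0.0581] rows 5 each [ 0.1037 -0.0036  0.0116]
T total cm [20.278  1.988  4.5  ] rows 6 each [3.38  0.331 0.75 ]
```

Request:
{"method": "jog_arm", "body": {"moves": [[[0.3, 0.7, 0.25, -1.73, 0, 0, 0], [0.3, 0.7, 0.25, -1.73, 0, 0, 0], [0.3, 0.7, 0.25, -1.73, 0, 0, 0], [0.3, 0.64, 0.24, -1.75, 0, 0, 0], [0.3, 0, 0, 0, 0.052, -0.002, 0.006], [0.3, 0, 0, 0, 0.052, -0.002, 0.006], [0.3, 0, 0, 0, 0.052, -0.002, 0.006], [0.3, 0, 0, 0, 0.052, -0.002, 0.006], [0.3, 0, 0, 0, 0.052, -0.002, 0.006], [0.3, 0, 0, 0, 0.052, -0.002, 0.006], [0.3, 0, 0, 0, 0.052, -0.002, 0.006], [0.3, 0, 0, 0, 0.052, -0.002, 0.006], [0.3, 0, 0, 0, 0.052, -0.001, 0.005], [0.3, 0, 0, 0, 0.051, -0.001, 0.005], [0.3, 0, 0, 0, 0, 0, 0]]]}}

```text
time: 9.8
tool_pos: [0.4814, -0.3795, 0.2493]
tool_rot: [-0.001, 0.695, 0.719, -0.0]
contact_force: [0.1, -0.3, -0.8]
gripper_width: 0.09
grasp_force: 60.5
```

Request:
{"method": "jog_arm", "body": {"moves": [[[0.3, 1.69, 0.17, 0.37, 0, 0, 0], [0.3, 1.69, 0.17, 0.37, 0, 0, 0], [0.3, 1.69, 0.17, 0.37, 0, 0, 0], [0.3, 1.69, 0.17, 0.37, 0, 0, 0], [0.3, 1.69, 0.17, 0.37, 0, 0, 0], [0.3, 1.69, 0.17, 0.37, 0, 0, 0], [0.3, 1.69, 0.17, 0.37, 0, 0, 0], [0.3, 1.69, 0.17, 0.37, 0, 0, 0], [0.3, 1.69, 0.17, 0.37, 0, 0, 0], [0.3, 1.69, 0.17, 0.37, 0, 0, 0], [0.3, 1.69, 0.17, 0.37, 0, 0, 0], [0.3, 1.69, 0.17, 0.43, 0, 0, 0], [0.3, 0, 0, 0, 0, 0, 0], [0.3, 0, 0, 0, 0, 0, 0], [0.3, 0, 0, 0, 0, 0, 0]]]}}

```text
time: 11.05
tool_pos: [0.4942, -0.1769, 0.2056]
tool_rot: [0.001, 0.696, 0.718, -0.0]
contact_force: [0.0, 0.2, 0.3]
gripper_width: 0.092
grasp_force: 60.5
```

```bash
python3 - <<'E'
from h import *
p,R,s=cur()
print(p,s["gripper_width"],s["grasp_force"],s["contact_force"],s["joint_pos"].round(2))
RV=yawtilt(1.8,0)
plan(p,R,[(None,RV),((.4935,-.1767,.205),None)])
for k in("scene","top"):
    f=grab_frame(k);P=cloud(f);d=f["depth"]
    cv2.imwrite(f"pics/{k}2.png",f["color"])
    for nm in("bare_panel","white_panel","green_panel"):
        r=regions_of(nm,f)
        if not r: continue
        q=P[r[0]["pixels"]&(d>0)]; print(k,nm,r[0]["p"],len(q),np.percentile(q,[1,50,99],axis=0).round(4).tolist())
        if nm=="bare_panel" and len(q)>50:
            Q=q
            for _ in range(6):
                c=np.median(Q,0) if _==0 else Q.mean(0); nn=np.linalg.svd(Q-c,full_matrices=False)[2][2]; e=abs((q-c)@nn); Q=q[e<max(.002,np.percentile(e,60) if _<3 else 0)]
            nn*=np.sign(nn[0]); print("plane",nn.round(4),c.round(4),len(Q))
E
```

```text
[ 0.49424081 -0.17687156  0.20563217] 0.09195915012998176 60.477057695388794 [0.02760044 0.15289705 0.31305826] [-0.49 -0.17  1.87 -0.    1.44 -0.52]
R total [0.0007 0.0009 0.0002] rows 1 each [0.0007 0.0009 0.0002]
T total cm [ 0.019 -0.074  0.063] rows 1 each [ 0.019 -0.074  0.063]
scene bare_panel 0.8 2384 [[0.4879, -0.227, 0.1316], [0.4917, -0.1856, 0.1817], [0.5018, -0.1274, 0.2328]]
plane [0.9994 0.0314 0.0144] [ 0.4916 -0.1794  0.1808] 2097
scene white_panel 0.74 798 [[0.4984, -0.4524, 0.018], [0.5107, -0.4021, 0.0891], [0.5861, -0.356, 0.1078]]
scene green_panel 0.67 884 [[0.4469, -0.4578, 0.0173], [0.4597, -0.4083, 0.0902], [0.501, -0.3611, 0.1093]]
top bare_panel 0.55 315 [[0.491, -0.2282, 0.1379], [0.492, -0.2132, 0.194], [0.4979, -0.185, 0.2353]]
plane [0.9994 0.0332 0.007 ] [ 0.492  -0.2099  0.1862] 261
top white_panel 0.89 1453 [[0.5002, -0.4533, 0.0258], [0.5262, -0.4043, 0.0787], [0.5623, -0.3543, 0.1085]]
top green_panel 0.72 1451 [[0.4495, -0.4565, 0.0251], [0.4747, -0.4076, 0.0787], [0.5067, -0.3596, 0.111]]
```

View pics/scene2.png

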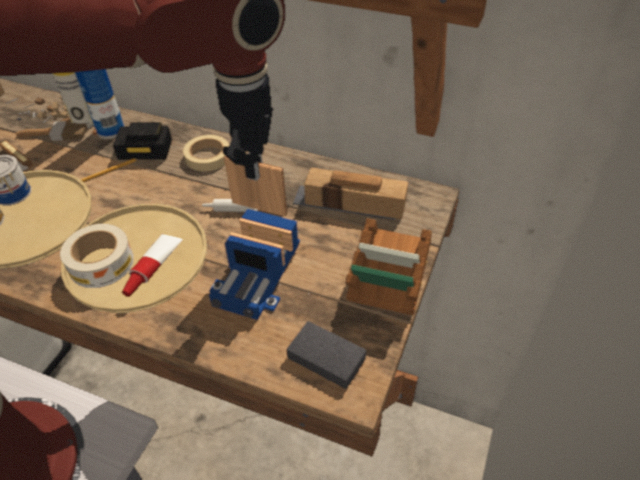

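Request:
{"method": "jog_arm", "body": {"moves": [[[0.3, 0, -0.4, 0, 0, 0, 0], [0.3, 0, 0, 0, 0, 0, 0], [0.3, 0, 0, 1.2, 0, 0, 0], [0.3, 0, 0, 1.2, 0, 0, 0], [0.3, 0, 0, 1.2, 0, 0, 0], [0.3, 0, 0, 1.2, 0, 0, 0], [0.3, 0, 0, 1.2, 0, 0, 0], [0.3, 0, 0, 1.2, 0, 0, 0], [0.3, 0, 0, 1.2, 0, 0, 0], [0.3, 0, 0, 1.2, 0, 0, 0], [0.3, 0, 0, 0, 0, 0, 0], [0.3, 0, 0, 0, 0, 0, 0]]]}}

```text
time: 12.45
tool_pos: [0.4897, -0.1767, 0.1083]
tool_rot: [-0.001, 0.696, 0.718, -0.0]
contact_force: [0.5, 0.8, -1.2]
gripper_width: 0.094
grasp_force: 60.4
```

Request:
{"method": "jog_arm", "body": {"moves": [[[0.3, 0, 0, 0.2, 0, 0, 0], [0.3, 0, 0, 0.2, 0, 0, 0], [0.3, 0, 0, 0.2, 0, 0, 0], [0.3, 0, 0, 0, 0, 0, 0], [0.3, 0, 0, 0, 0, 0, 0]]]}}

```text
time: 12.87
tool_pos: [0.4904, -0.177, 0.1037]
tool_rot: [0.0, 0.696, 0.718, 0.0]
contact_force: [-0.5, -0.3, -1.5]
gripper_width: 0.09
grasp_force: 60.4
```

Request:
{"method": "jog_arm", "body": {"moves": [[[0.3, 0, 0, 0.2, 0, 0, 0], [0.3, 0, 0, 0.2, 0, 0, 0], [0.3, 0, 0, 0, 0, 0, 0], [0.3, 0, 0, 0, 0, 0, 0]]]}}

```text
time: 13.2
tool_pos: [0.4903, -0.177, 0.0994]
tool_rot: [0.0, 0.696, 0.718, 0.0]
contact_force: [-0.1, -0.5, -0.5]
gripper_width: 0.086
grasp_force: 60.6
```

Request:
{"method": "jog_arm", "body": {"moves": [[[0.3, 0, 0, 0.15, 0, 0, 0], [0.3, 0, 0, 0, 0, 0, 0], [0.3, 0, 0, 0, 0, 0, 0]]]}}

```text
time: 13.45
tool_pos: [0.4907, -0.1772, 0.0993]
tool_rot: [0.0, 0.696, 0.718, 0.0]
contact_force: [-1.6, 2.3, 6.1]
gripper_width: 0.092
grasp_force: 61.4
```

Request:
{"method": "jog_arm", "body": {"moves": [[[1.6, 0, 0, 0, 0, 0, 0], [2.4, 0, 0, 0, 0, 0, 0], [4, 0, 0, 0, 0, 0, 0], [4, 0, 0, 0, 0, 0, 0], [4, 0, 0, 0, 0, 0, 0], [4, 0, 0, 0, 0, 0, 0], [4, 0, 0, -1, 0, 0, 0], [4, 0, 0, -2, 0, 0, 0], [4, 0, 0, -2, 0, 0, 0], [4, 0, 0, -2, 0, 0, 0], [4, 0, 0, -2, 0, 0, 0], [4, 0, 0, 0, 0, 0, 0]]]}}

```text
time: 14.45
tool_pos: [0.4928, -0.1782, 0.1939]
tool_rot: [0.005, 0.696, 0.718, 0.001]
contact_force: [0.5, 1.4, 0.6]
gripper_width: 0.471
grasp_force: 0.0
```

```bash
python3 - <<'E'
from h import *
p,R,s=cur()
print(p,s["gripper_width"],s["grasp_force"],s["contact_force"])
ims=[]
for k in("scene","top"):
    f=grab_frame(k);P=cloud(f);d=f["depth"]
    ims.append(cv2.resize(f["color"][160:340,180:370],None,fx=2,fy=2,interpolation=cv2.INTER_CUBIC))
    r=regions_of("bare_panel",f)
    if r:
        q=P[r[0]["pixels"]&(d>0)]; print(k,r[0]["p"],len(q),np.percentile(q,[1,50,99],axis=0).round(4).tolist())
cv2.imwrite("pics/d.png",np.hstack(ims))
RP=yawtilt(1.8,30); RV=yawtilt(1.8,0)
e=np.array([np.cos(np.radians(1.8)),np.sin(np.radians(1.8)),0]); l=np.array([-e[1],e[0],0])
seat=np.array([.5045,-.1767,0]); pad=seat-(.039+.035-.010)*e
print("pad",pad)
pre=pad-.05*e; pre[2]=.055
plan(p,R,[(pre+[-.04,0,.13],RP),(pre+[-.0,0,.0],None)])
print(pre)
E
```

```text
[ 0.49276649 -0.17824378  0.19390117] 0.4709423086854964 0.0 [0.53924022 1.37137718 0.57367566]
scene 0.86 1511 [[0.483, -0.2273, 0.0353], [0.4867, -0.1828, 0.0976], [0.4941, -0.13, 0.1273]]
top 0.7 390 [[0.4855, -0.2281, 0.0298], [0.487, -0.2035, 0.1037], [0.4946, -0.1741, 0.1291]]
pad [ 0.44053158 -0.17871029  0.        ]
T total cm [  0.246 -14.227   0.772] rows 4 each [ 0.061 -3.557  0.193]
R total [-0.5154  0.0048  0.0012] rows 5 each [-0.1031  0.001   0.0002]
T total cm [-0.126 -3.038 13.257] rows 4 each [-0.031 -0.759  3.314]
[ 0.39055625 -0.18028083  0.055     ]
```

View pics/d.png

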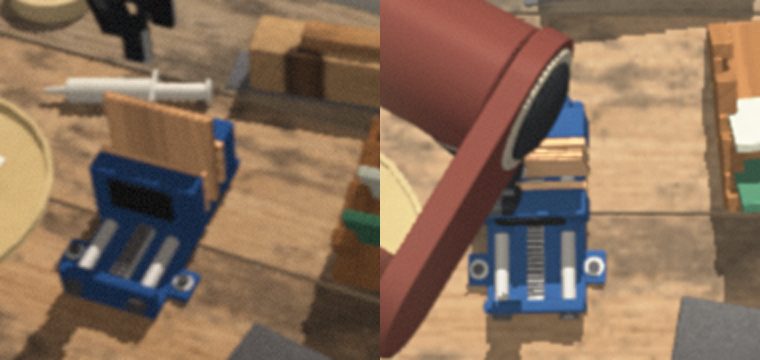

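Request:
{"method": "jog_arm", "body": {"moves": [[[0, 0.04, -2.37, 0.13, 0, 0, 0], [0, 0.04, -2.37, 0.13, 0, 0, 0], [0, 0.04, -2.37, 0.13, 0, 0, 0], [0, 0.04, -2.37, 0.13, 0, 0, 0], [0, 0.04, -2.37, 0.13, 0, 0, 0], [0, 0.04, -2.37, 0.13, 0, 0, 0], [0, 0, 0, 0, -0.103, 0.001, 0], [0, 0, 0, 0, -0.103, 0.001, 0], [0, 0, 0, 0, -0.103, 0.001, 0], [0, 0, 0, 0, -0.103, 0.001, 0], [0, 0, 0, 0, -0.103, 0.001, 0], [0, 0, 0, 0, 0, 0, 0], [0, 0, 0, 0, 0, 0, 0]]]}}

```text
time: 15.73
tool_pos: [0.3469, -0.1791, 0.1781]
tool_rot: [0.174, 0.675, 0.693, 0.184]
contact_force: [0.0, 0.3, 1.1]
gripper_width: -0.001
grasp_force: 0.0
```

```bash
python3 - <<'E'
from h import *
p,R,s=cur()
print(p,s["gripper_width"],s["contact_force"],s["joint_pos"].round(2))
plan(p,R,[(None,yawtilt(1.8,30)),((.391,-.1803,.05),None)])
E
```

```text
[ 0.34685098 -0.17913235  0.17808486] -0.0014408813518533594 [0.01412342 0.26095843 1.08470271] [-0.99 -0.94  2.46  0.44  1.36 -1.06]
R total [-0.0112 -0.0042 -0.005 ] rows 1 each [-0.0112 -0.0042 -0.005 ]
T total cm [-0.255 -2.586 13.297] rows 4 each [-0.064 -0.646  3.324]
```

Request:
{"method": "jog_arm", "body": {"moves": [[[0, 0, 0, 0, 0.083, -0.001, -0.001], [0, 0, 0, 0, 0.083, -0.001, -0.001], [0, 0, 0, 0, 0.083, -0.001, -0.001], [0, 0, 0, 0, 0, 0, 0], [0, 0, 0, 0, 0, 0, 0]]]}}

```text
time: 16.15
tool_pos: [0.3493, -0.1783, 0.1802]
tool_rot: [0.091, 0.687, 0.714, 0.096]
contact_force: [-0.1, 0.8, 0.0]
gripper_width: -0.001
grasp_force: 0.0
```

```bash
python3 - <<'E'
from h import *
p,R,s=cur()
print(p,s["contact_force"],s["joint_pos"].round(2))
plan(p,R,[(None,yawtilt(1.8,15)),((.40,-.180,.15),None),((.4,-.18,.053),None)])
E
```

```text
[ 0.34933177 -0.17825001  0.18020953] [-0.07941221  0.76830162  0.0326445 ] [-0.81 -0.74  2.32  0.2   1.38 -0.87]
R total [ 0.0033 -0.0037  0.006 ] rows 1 each [ 0.0033 -0.0037  0.006 ]
T total cm [-0.334  4.105  4.227] rows 2 each [-0.167  2.052  2.114]
T total cm [ 0.    -2.511  9.369] rows 3 each [ 0.    -0.837  3.123]
```

Request:
{"method": "jog_arm", "body": {"moves": [[[0, -0.11, 1.37, 1.41, 0.003, -0.003, 0.006], [0, -0.11, 1.37, 1.41, 0, 0, 0], [0, -0.11, 1.37, 1.41, 0, 0, 0], [0, 0, -0.42, 1.56, 0, 0, 0], [0, 0, -0.42, 1.56, 0, 0, 0], [0, 0, -0.42, 1.56, 0, 0, 0], [0, 0, -0.42, 1.56, 0, 0, 0], [0, 0, -0.42, 1.56, 0, 0, 0], [0, 0, -0.42, 1.56, 0, 0, 0], [0, 0, 0, 0, 0, 0, 0], [0, 0, 0, 0, 0, 0, 0]]]}}

```text
time: 17.07
tool_pos: [0.3979, -0.1802, 0.0519]
tool_rot: [0.09, 0.692, 0.71, 0.094]
contact_force: [0.1, -0.5, 0.5]
gripper_width: -0.001
grasp_force: 0.0
```

```bash
python3 - <<'E'
from h import *
p,R,s=cur()
print(p,s["contact_force"],s["joint_pos"].round(2))
e=np.array([np.cos(np.radians(1.8)),np.sin(np.radians(1.8)),0])
plan(p,R,[(None,yawtilt(1.8,15)),((.40,-.180,.053),None),(np.array((.4,-.18,.053))+.01*e,None)])
E
```

```text
[ 0.39790312 -0.18019757  0.05192296] [ 0.10461704 -0.51936679  0.51953864] [-0.71 -0.41  2.35  0.21  1.02 -0.83]
R total [-0.0005 -0.0002 -0.0044] rows 1 each [-0.0005 -0.0002 -0.0044]
T total cm [ 0.013  0.231 -0.05 ] rows 1 each [ 0.013  0.231 -0.05 ]
T total cm [0.    0.966 0.259] rows 1 each [0.    0.966 0.259]
```

Request:
{"method": "jog_arm", "body": {"moves": [[[0, 0, 0.48, 0.13, 0, 0, 0], [0, 0, 0.48, 0.13, 0, 0, 0], [0, 0, 0.48, 0.13, 0, 0, 0], [0, 0, 0.48, 0.13, 0, 0, 0], [0, 0, 0.24, 0.065, 0, 0, 0], [0, 0, 0.24, 0.065, 0, 0, 0], [0, 0, 0.24, 0.065, 0, 0, 0], [0, 0, 0.24, 0.065, 0, 0, 0], [0, 0, 0.24, 0.065, 0, 0, 0], [0, 0, 0.24, 0.065, 0, 0, 0], [0, 0, 0, 0, 0, 0, 0]]]}}

```text
time: 17.98
tool_pos: [0.4336, -0.1798, 0.0529]
tool_rot: [0.091, 0.691, 0.711, 0.094]
contact_force: [-2.4, -0.3, 1.0]
gripper_width: 0.004
grasp_force: 1.0
```

Request:
{"method": "jog_arm", "body": {"moves": [[[0, 0, 0.24, 0.065, 0, 0, 0], [0, 0, 0.24, 0.065, 0, 0, 0], [0, 0, 0.24, 0.065, 0, 0, 0], [0, 0, 0, 0, 0, 0, 0]]]}}

```text
time: 18.32
tool_pos: [0.4413, -0.1796, 0.0528]
tool_rot: [0.092, 0.691, 0.711, 0.094]
contact_force: [-1.8, 0.1, 1.2]
gripper_width: -0.009
grasp_force: 1.1
```

Request:
{"method": "jog_arm", "body": {"moves": [[[0, 0, 0.24, 0.065, 0, 0, 0], [0, 0, 0.24, 0.065, 0, 0, 0], [0, 0, 0, 0, 0, 0, 0]]]}}

```text
time: 18.57
tool_pos: [0.4462, -0.1795, 0.0528]
tool_rot: [0.092, 0.691, 0.711, 0.094]
contact_force: [-1.9, 0.7, 1.2]
gripper_width: 0.002
grasp_force: 1.4
```

Request:
{"method": "jog_arm", "body": {"moves": [[[0, 0, 0.24, 0.065, 0, 0, 0], [0, 0, 0.14, 0.04, 0, 0, 0], [0, 0, 0, 0, 0, 0, 0]]]}}

```text
time: 18.82
tool_pos: [0.45, -0.1793, 0.0528]
tool_rot: [0.092, 0.691, 0.711, 0.094]
contact_force: [-3.1, 0.4, 2.0]
gripper_width: -0.002
grasp_force: 1.7
```

```bash
python3 - <<'E'
from h import *
p,R,s=cur()
print(p,s["contact_force"])
ims=[]
for k in("scene","top"):
    f=grab_frame(k)
    ims.append(cv2.resize(f["color"][160:340,180:370],None,fx=2,fy=2,interpolation=cv2.INTER_CUBIC))
cv2.imwrite("pics/e.png",np.hstack(ims))
E
```

```text
[ 0.45003388 -0.17934215  0.05281092] [-3.10326683  0.35877046  1.97700169]
```

View pics/e.png

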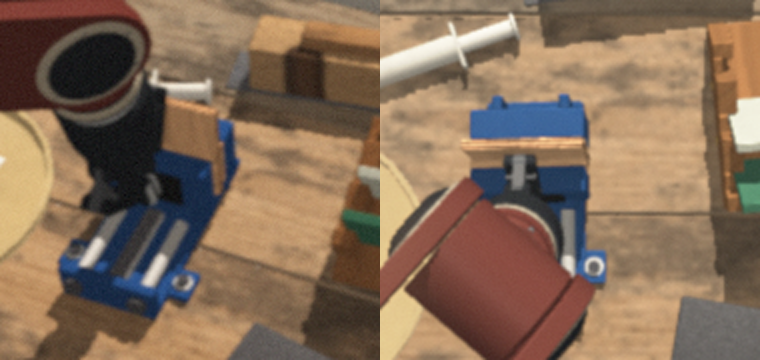

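The jaw is nearly home: the top view shows the liners almost touching the panel. I'll keep pushing until the force rises.

Request:
{"method": "jog_arm", "body": {"moves": [[[0, 0, 0.14, 0.04, 0, 0, 0], [0, 0, 0, 0, 0, 0, 0], [0, 0, 0, 0, 0, 0, 0]]]}}

```text
time: 19.17
tool_pos: [0.4514, -0.1793, 0.0528]
tool_rot: [0.092, 0.691, 0.711, 0.094]
contact_force: [-3.5, -0.0, 0.5]
gripper_width: -0.001
grasp_force: 1.7
```

Request:
{"method": "jog_arm", "body": {"moves": [[[0, 0, 0.14, 0.04, 0, 0, 0], [0, 0, 0, 0, 0, 0, 0], [0, 0, 0, 0, 0, 0, 0]]]}}

```text
time: 19.42
tool_pos: [0.4525, -0.1793, 0.0528]
tool_rot: [0.091, 0.691, 0.711, 0.093]
contact_force: [-6.6, 1.1, 4.3]
gripper_width: -0.001
grasp_force: 3.5
```

Request:
{"method": "jog_arm", "body": {"moves": [[[0, 0, 0.14, 0.04, 0, 0, 0], [0, 0, 0, 0, 0, 0, 0], [0, 0, 0, 0, 0, 0, 0]]]}}

```text
time: 19.67
tool_pos: [0.4527, -0.1793, 0.0527]
tool_rot: [0.09, 0.691, 0.711, 0.092]
contact_force: [-16.9, 0.9, 10.8]
gripper_width: -0.002
grasp_force: 8.3
```

Request:
{"method": "jog_arm", "body": {"moves": [[[0, 0, 0.1, 0.02, 0, 0, 0], [0, 0, 0, 0, 0, 0, 0], [0, 0, -0.5, -0.13, 0, 0, 0], [0, 0, -1, -0.26, 0, 0, 0], [0, 0, -1.5, -0.4, 0, 0, 0], [0, 0, -1, -0.26, 0, 0, 0], [0, 0, 0.5, -2, 0, 0, 0], [0, 0, 0.5, -2, 0, 0, 0], [0, 0, 0.5, -2, 0, 0, 0], [0, 0, 0.2, -2, 0, 0, 0], [0, 0, -0.5, -2, 0, 0, 0], [0, 2, -2, -0.5, 0, 0, 0], [0, 2.5, -2, -0.5, 0, 0, 0], [0, 3, -1, -0.5, 0, 0, 0], [0, 3, 0, -0.5, 0, 0, 0], [0, 3, 0, 0, 0, 0, 0], [0, 2, 0, 0, 0, 0, 0], [0, 0, 0, 0, 0, 0, 0]]]}}

```text
time: 21.17
tool_pos: [0.3427, -0.0244, 0.1597]
tool_rot: [0.093, 0.689, 0.712, 0.096]
contact_force: [0.5, -0.7, -0.4]
gripper_width: -0.005
grasp_force: 0.0
```

```bash
python3 - <<'E'
from h import *
p,R,s=cur()
print(p,s["contact_force"],s["joint_pos"].round(2))
ims=[]
for k in("scene","top"):
    f=grab_frame(k);P=cloud(f);d=f["depth"]
    ims.append(cv2.resize(f["color"][160:340,180:370],None,fx=2,fy=2,interpolation=cv2.INTER_CUBIC))
    for nm in("bare_panel","white_panel","green_panel","sanding_block","wood_plane"):
        r=regions_of(nm,f)
        if not r: continue
        q=P[r[0]["pixels"]&(d>0)]; print(k,nm,r[0]["p"],len(q),np.percentile(q,[2,50,98],axis=0).round(3).tolist())
    q=P[d>0]; q=q[(q[:,0]>.42)&(q[:,0]<.56)&(q[:,1]>-.24)&(q[:,1]<-.12)&(q[:,2]>.073)&(q[:,2]<.082)]
    print(np.percentile(q[:,0],[1,99]).round(4))
    t=P[d>0]; t=t[(t[:,0]>.46)&(t[:,0]<.52)&(t[:,1]>-.24)&(t[:,1]<-.12)&(t[:,2]>.1)&(t[:,2]<.14)]
    if len(t)>50: print("panel",len(t),np.percentile(t,[1,50,99],axis=0).round(4).tolist()); 
cv2.imwrite("pics/f.png",np.hstack(ims))
E
```

```text
[ 0.34273459 -0.0244404   0.15965161] [ 0.4541654  -0.6587581  -0.40374712] [-0.38 -0.99  2.47  0.11  1.41 -0.42]
scene bare_panel 0.74 1254 [[0.495, -0.227, 0.045], [0.498, -0.182, 0.106], [0.506, -0.131, 0.127]]
scene white_panel 0.62 749 [[0.499, -0.452, 0.026], [0.51, -0.405, 0.092], [0.55, -0.358, 0.106]]
scene green_panel 0.84 883 [[0.448, -0.456, 0.02], [0.46, -0.408, 0.09], [0.499, -0.362, 0.109]]
scene sanding_block 0.68 3030 [[0.299, -0.416, 0.006], [0.33, -0.364, 0.027], [0.37, -0.307, 0.03]]
scene wood_plane 0.66 4056 [[0.658, -0.378, 0.001], [0.68, -0.282, 0.05], [0.725, -0.165, 0.073]]
[0.4639 0.537 ]
panel 768 [[0.4943, -0.2266, 0.1003], [0.4978, -0.1789, 0.1176], [0.5063, -0.1281, 0.1279]]
top bare_panel 0.82 621 [[0.495, -0.227, 0.075], [0.498, -0.176, 0.123], [0.507, -0.13, 0.129]]
top white_panel 0.74 1438 [[0.501, -0.451, 0.027], [0.527, -0.403, 0.079], [0.56, -0.356, 0.108]]
top green_panel 0.7 1530 [[0.449, -0.456, 0.025], [0.474, -0.409, 0.079], [0.506, -0.361, 0.11]]
top sanding_block 0.7 2384 [[0.304, -0.415, 0.023], [0.339, -0.361, 0.028], [0.373, -0.307, 0.032]]
top wood_plane 0.74 4585 [[0.659, -0.378, -0.0], [0.687, -0.274, 0.057], [0.733, -0.164, 0.074]]
[0.4648 0.5389]
panel 467 [[0.4951, -0.227, 0.1012], [0.4992, -0.1779, 0.125], [0.5064, -0.1294, 0.1299]]
```

View pics/f.png

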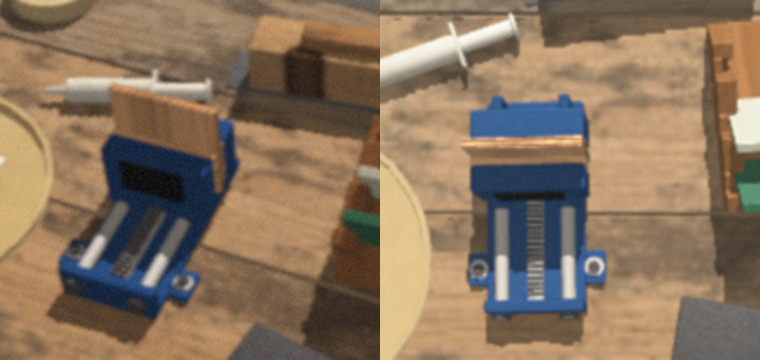

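```bash
python3 -c "
from h import *
print(job_done())"
```

```text
the job is handed in; nothing more can be done
None
```

I handed the job in at about 21 s. By the cameras the bare panel is upright, central and gripped in the vice, and nothing else has moved by more than about 2 mm, but no verdict came back.

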